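# Take a parking-brake lever up five clicks and hold it off its pawl

## Robot

A 6-joint arm with a two-finger parallel gripper is mounted at the origin on a cart in front of the work surface, level with it; the furniture and walls round the work are solid. World frame = base frame: x ahead of the robot, y to its left, z up, the work surface at z = 0. Lengths are in m, angles in rad, forces in N, time in s.
With the tool pointing down it reaches from about 0.275 to 1 m from the base axis. Payload 8.4 kg.
Tool frame: the origin (TCP) lies on the centre line of the jaws, within the pads' length; the fingertips stand 17 mm ahead of it and the grasp point (between the pads) lies 2 mm behind it (bot.tcp_to_tips is the z of the fingertips in the tool frame, in m); z points along the fingers, y is the line along which they close (so a half turn about z gives the same grasp; the last joint's range is limited). The gripper opens to 85 mm and grips with 20 to 120 N. Pads are 22 mm wide; open, the fingers measure 114 mm over their backs; the gripper's body (76 mm by 85 mm) begins 54 mm behind the grasp point. The pads swing forward as they close: fully open they stand 13 mm farther back than shut.
Start: joints at [-1.315, 0.353, 1.633, -0, 1.155, -0.002], TCP at [0.159, -0.604, 0.248] pointing down, gripper open.
Joint ranges: [-2.63, 2.63], [-0.92, 2.1], [0.06, 2.66], [-1.3, 4.44], [0, 2.69], [-3.02, 3.02]. Speed limits (rad/s): [2.22, 2.22, 2.79, 3.14, 3.14, 3.14].

## Interface

Orientations are given as a unit quaternion [x, y, z, w].
In Python, from workcell import bot, hand, kinematics, get_obs, vision, hand_in gives the robot as it stands. The module is installed in compiled form; this text tells all that it offers. Calls block until the motion is done:
- bot.reach(position, orientation): joint-space move of the TCP to a pose.
- bot.servo_line(position, ori=None, velocity=0.15): straight line of the TCP; ori=None keeps the orientation; velocity is the mean speed in m/s.
- bot.goto_joints(angles): joint-space move.
- hand.move_gripper(opening, strength=None): finger opening in m; strength is the grip in N (None keeps the last); returns when the fingers have stopped.
- bot.dwell(seconds).
- kinematics.solve_ik(position, orientation): joint angles nearest the present ones, or None.
- get_obs(): the state.
- vision.read_camera(name): name is "side" or "top" or "wrist"; returns a dict with "frame" (480x640x3 uint8, red, green, blue), "intrinsics" (3x3 intrinsics, pixels), "view" (4x4, takes a point from world to camera coordinates). Camera axes: x right, y down, z forward; pixel columns grow to the right and rows downward; lengths in m; the calibration is good to about 2 mm. The wrist camera is an equidistant fisheye: a pixel r from the principal point sees the ray r / f radians off the axis. A picture is of the moment at which its call begins. There is no depth.
A pose or a line that the arm cannot do raises bot.IKError and nothing moves.
- hand_in(): hands the job in; it is judged then, once.
The state is a dict: "time_s": time; "joint_pos": joint angles; "joint_vel": joint speeds; "joint_efforts": joint torques, N m; "position": TCP position; "orientation": TCP orientation; "wrist_force": force on the tool from outside, world axes, zero at the start; "ft_torque": the same for the moment, N m; "gripper_width": finger opening in m; "grip_force": force on a finger pad.
Only numpy, scipy, OpenCV 4.12 (cv2) and the standard library are available. Lean on these libraries where they do the work, as an engineer would, in place of code of your own. Each camera call takes 0.05 s, during which the arm holds its last target. There are 200 camera calls.

## Task

The parking-brake lever on the mounting plate has been overhauled and I want to check its pawl in the fifth notch. Take hold of the rubber grip and pull the lever up exactly five clicks, counting them as the pawl drops into the teeth (the slack before the first click differs from lever to lever, and it must not go on to a sixth). Finish still holding the lever there, its pull in your hand and not resting back on the pawl, and leave the things around it where they are.

Things in the scene. Friction and masses are not known exactly. Their poses are not given: they have to be found in the camera images.
- brake_lever: car parking-brake lever of steel side plates, tube and black rubber grip. Origin on the pivot, 115 mm over the bench; x runs from grip to pivot, y is the pivot axis. It starts level on its stop and swings up about +y (grip end rises), at most 58 degrees. A spring draws it down: lifting takes 7 to 9 N at the grip's centre at first, up to 17 N on the fifth tooth. Let go, it falls back a little and rests on its pawl
- grip (a point): middle of the rubber grip, on its axis, 215 mm from the pivot. The grip is a round bar 30 mm in diameter from 150 to 280 mm off the pivot, with nothing under it down to the bench, 115 mm below its axis at the start. Axes as the lever's
- quadrant: steel plate with nine saw teeth between the side plates, clamped fast. Origin on the pivot. The pawl drops over the first tooth when the lever's x axis comes parallel to the quadrant's (within a degree), so its tilt up from the lever at the start is the free travel to the first click: 5 to 17 degrees, different each time. Each further click is 6.5 degrees more (24 mm at the grip): the fifth at 26, the sixth at 32.5
- pawl: small dark click pawl on the lever, 93 mm from the pivot; origin on its pin, x along the lever's when it lies in a notch. A spring presses its nose into the teeth: it climbs each tooth, the pull at the grip rising 3 to 5 N, then drops over the edge with a click (0.12 rad), the pull falling by as much within a degree. Its tail above the lever is not needed
- brake_stand: the fixed steel mounting plate (245 x 110 mm, 8 mm thick) with the grey bracket, rest stop, pull rod and spring canister; origin on the bench below the lever's pivot, its x axis pointing away from the grip, z up
- oil_bottle: tan plastic oil bottle with a long nozzle, 72 mm wide, 193 mm tall, standing left of the stand; origin under its centre
- small_spanner: steel spanner, 160 mm, lying left of the stand; origin under its centre
- screwdriver: blue screwdriver, 170 mm, lying right of the stand; origin under its centre
- dish: round steel dish, 123 mm wide and 29 mm high, with a bearing in it, right of the stand; origin under its centre
- mug: green and white mug, 88 mm tall, far left of the stand; origin under its centre

How it is judged:
At the end, for the whole second after the job is handed in: the lever rests past its fifth click, short of the sixth (25.4 to 32.2 degrees past the first), pawl down in the notch (lifted under 0.085 rad), the fingers bearing on it with over 5 N; the nose presses on the teeth with under 30 N (its own spring gives 15 to 20, the lever's load 45 or more) (angle between the x axis of brake_lever and the x axis of quadrant, either way round between 0.443 and 0.562 rad and angle between the x axis of pawl and the x axis of brake_lever, either way round below 0.085 rad and contact force between the fingers and brake_lever above 5 N and contact force between pawl and quadrant below 30 N and angular speed of brake_lever below 0.1 rad/s); the arm keeps its last pose, push and grip.
It fails at once if a thing beside the work is moved by more than 2 cm (distance of any of oil_bottle, small_spanner, screwdriver, dish, mug from where it was at the start of the episode above 0.02 m).
It fails at once if the lever is pulled on past its sixth click (angle between the x axis of brake_lever and the x axis of quadrant, either way round above 0.578 rad).
It also fails if it takes over 64 s, if anything falls off the work surface, if the arm or the gripper's body presses on something with over 40 N, if the wrist force passes 120 N, or if a joint passes its speed limit or range.

## Working session

There is one attempt and no reset: what is moved stays moved. The work goes in short steps, each a Python script; the robot and the scene stay as the last script left them, time stands still between calls to the robot, and variables do not carry over. Pictures are saved under pics/ and viewed, at most 10 in all, crops included, and the job is handed in when it is done.

```bash
mkdir -p pics; python3 - <<'E'
from workcell import bot,hand,kinematics,get_obs,vision
import cv2,numpy as np
for n in("top","side"):
    d=vision.read_camera(n);cv2.imwrite(f"pics/{n}0.png",d["frame"][:,:,::-1])
    np.savez(f"{n}.npz",f=d["frame"],K=d["intrinsics"],V=d["view"]);print(n,d["intrinsics"].tolist(),np.round(d["view"],4).tolist())
o=get_obs();print(o,bot.tcp_to_tips)
E
```

```text
top [[532.1141149135248, 0.0, 320.0929420802791], [0.0, 532.1141149135248, 237.59548024286403], [0.0, 0.0, 1.0]] [[-0.0126, -0.9996, 0.0235, -0.0995], [-0.9834, 0.0082, -0.1811, 0.5959], [0.1808, -0.0254, -0.9832, 1.0756], [0.0, 0.0, 0.0, 1.0]]
side [[489.8980277207186, 0.0, 324.9045731815169], [0.0, 489.8980277207186, 244.30351037903404], [0.0, 0.0, 1.0]] [[0.9997, 0.0241, -0.0105, -0.5581], [0.0103, -0.7255, -0.6882, -0.0062], [-0.0242, 0.6878, -0.7255, 1.236], [0.0, 0.0, 0.0, 1.0]]
{'time_s': 0.1, 'joint_pos': array([-1.31539850e+00,  3.53551426e-01,  1.63407776e+00,  7.23970440e-06,
        1.15518282e+00, -2.38947638e-03]), 'joint_vel': array([-3.37159961e-04,  2.47097397e-04, -2.87878108e-03, -9.60820423e-05,
        3.95292264e-04,  3.08032055e-04]), 'joint_efforts': array([ 1.35150194e-04, -6.06353617e+01, -3.42819750e+01, -4.64206414e-05,
        4.09551096e-03, -4.74116234e-05]), 'position': array([ 0.15924341, -0.60394903,  0.24764619]), 'orientation': array([ 9.91704711e-01,  1.28535575e-01, -7.36371062e-05, -6.05225236e-04]), 'wrist_force': array([-0.13621134, -0.01729175,  0.75467016]), 'ft_torque': array([ 0.00889905,  0.01994495, -0.00123429]), 'grip_force': 0.0, 'gripper_width': 0.08536274820579516} 0.017
```

View pics/top0.png

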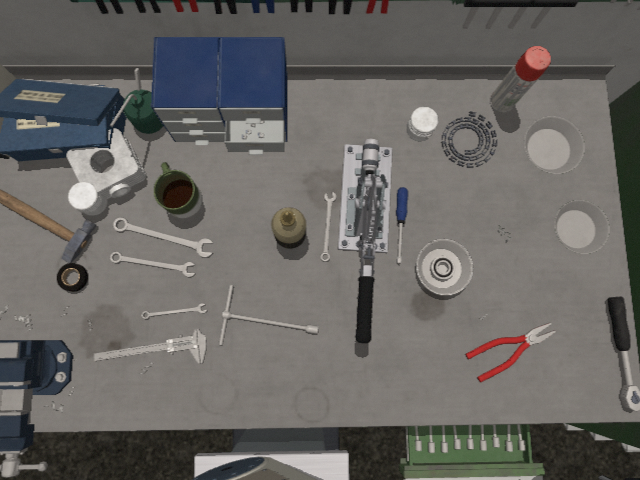

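View pics/side0.png

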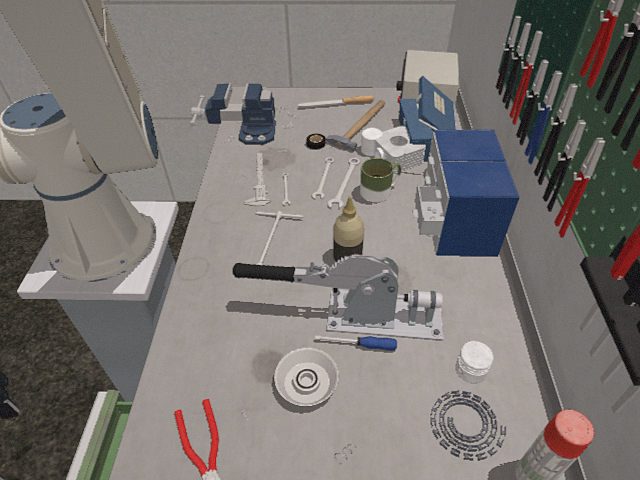

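Top view: black grip from about (363,340) to (367,278), with the lever running to a pivot near (372,190). The bottle is at (289,226), the spanner at (328,228), the screwdriver at (401,225) and the dish at (444,267). Side view: grip from (235,270) to (295,273), with clear space under it.

```bash
cat >geo.py <<'E'
import numpy as np,cv2
def ray(d,p):
    K,V=d["K"],d["V"];R,t=V[:3,:3],V[:3,3]
    v=R.T@np.linalg.inv(K)@np.r_[p,1.];return -R.T@t,v/np.linalg.norm(v)
def plane(d,p,z):
    c,v=ray(d,p);return c+v*(z-c[2])/v[2]
def grip(d,box):
    x0,y0,x1,y1=box;m=np.zeros((480,640),np.uint8)
    m[y0:y1,x0:x1]=(d["f"][y0:y1,x0:x1].max(2)<58)*255
    n,l,s,_=cv2.connectedComponentsWithStats(m);i=1+np.argmax(s[1:,4])
    ys,xs=np.where(l==i);P=np.c_[xs,ys].astype(float);c=P.mean(0)
    u=np.linalg.svd(P-c,full_matrices=False)[2][0];q=(P-c)@u
    w=(P-c)@np.array([-u[1],u[0]])
    return c+u*(q.min()-.5),c+u*(q.max()+.5),s[i],np.ptp(w)
E
python3 - <<'E'
from geo import *
T,S=np.load("top.npz"),np.load("side.npz")
for n,d,b in(("top",T,(345,260,385,355)),("side",S,(225,255,310,290))):
    a,e,s,w=grip(d,b);A,B=plane(d,a,.115),plane(d,e,.115)
    print(n,a,e,s,w,A,B,np.linalg.norm(A-B),np.degrees(np.arctan2(*(B-A)[1::-1])))
    if n=="top":ta,te=a,e
    else: sa,se=a,e
def tri(p,q):
    c1,v1=ray(T,p);c2,v2=ray(S,q);k=np.linalg.lstsq(np.c_[v1,-v2],c2-c1,rcond=None)[0]
    return c1+k[0]*v1,c2+k[1]*v2
for p in(ta,te):
  for q in(sa,se):print(*tri(p,q))
# plate edges, z=.008 from eyeballed corners
for p in((339,249),(389,252),(344,144),(393,148)):print(plane(T,p,.008))
E
```

```text
top [365.92817481 275.64757597] [362.49237945 343.525563  ] [356 276  18  68 955] 15.031373576037744 [ 0.50610439 -0.19451414  0.115     ] [ 0.37373376 -0.18407311  0.115     ] 0.13278176429071023 175.49000246748315
side [232.39664628 269.35082672] [294.19850276 274.01434146] [233 263  62  19 811] 14.186710348993227 [ 0.37184062 -0.18398387  0.115     ] [ 0.50109126 -0.19462369  0.115     ] 0.12968782833685014 -4.705935146673651
[ 0.49905032 -0.18736444  0.17909332] [ 0.38776556 -0.23242612  0.1718721 ]
[ 0.50594951 -0.19435717  0.11640717] [ 0.50120476 -0.19546923  0.11600902]
[ 0.37374207 -0.18401931  0.11552937] [ 0.37201012 -0.18449948  0.11560534]
[ 0.37338861 -0.18630972  0.09299329] [ 0.49824835 -0.17344577  0.08972756]
[ 0.57756358 -0.14847901  0.008     ]
[ 0.56986438 -0.25909658  0.008     ]
[ 0.82132911 -0.16461099  0.008     ]
[ 0.81124277 -0.27704375  0.008     ]
```

```bash
cat >arc.py <<'E'
import numpy as np
from scipy.spatial.transform import Rotation as R
YAW=np.radians(-4.4)
ex=np.array([np.cos(YAW),np.sin(YAW),0]);ey=np.array([-ex[1],ex[0],0]);ez=np.array([0,0,1.])
G=np.array([.4385,-.1893,.115]);PIV=G+.215*ex
def pose(th,tilt,back=0.,r=.215):
    "lever angle th (deg), tool tilt forward at th=0 (deg), back: retreat along the tool (m)"
    t=np.radians(th);a=np.radians(tilt-th)
    g=PIV+r*(-np.cos(t)*ex+np.sin(t)*ez)
    z=np.sin(a)*ex-np.cos(a)*ez;y=-ey;x=np.cross(y,z)
    return g+(.002-back)*z,R.from_matrix(np.c_[x,y,z]).as_quat()
def angle(p,q):
    z=R.from_quat(q).apply([0,0,1]);d=p-.002*z-PIV
    return np.degrees(np.arctan2(d[2],-d@ex)),np.hypot(d[2],d@ex)
E
python3 - <<'E'
from arc import *
from workcell import kinematics
for tilt in(0,15,25,35,45):
    for th in(0,25,48):
        q=kinematics.solve_ik(*pose(th,tilt));print(tilt,th,None if q is None else np.round(q,2))
    q=kinematics.solve_ik(*pose(0,tilt,.1));print("back",None if q is None else np.round(q,2))
E
```

```text
0 0 [-0.41  0.31  2.06 -0.    0.77  1.24]
0 25 [-0.33  0.43  1.69 -0.11  1.44  1.36]
0 48 [-0.28  0.66  1.32 -0.16  1.98  1.37]
back [-0.41  0.16  1.98 -0.    1.    1.24]
15 0 [-0.48  0.23  2.22  0.23  0.46  0.97]
15 25 [-0.37  0.29  1.84 -0.05  1.18  1.31]
15 48 [-0.3   0.52  1.44 -0.12  1.75  1.36]
back [-0.51  0.02  2.18  0.17  0.71  1.03]
25 0 [-0.54  0.21  2.33  0.76  0.28  0.41]
25 25 [-0.4   0.21  1.95 -0.    0.99  1.25]
25 48 [-0.31  0.42  1.54 -0.09  1.58  1.35]
back [-0.6  -0.05  2.32  0.43  0.53  0.71]
35 0 [-0.61  0.24  2.43  1.79  0.3  -0.67]
35 25 [-0.44  0.13  2.06  0.09  0.79  1.16]
35 48 [-0.33  0.32  1.64 -0.06  1.4   1.33]
back [-0.72 -0.07  2.45  0.98  0.43  0.08]
45 0 [-0.69  0.32  2.52  2.27  0.56 -1.24]
45 25 [-0.49  0.07  2.16  0.24  0.6   0.98]
45 48 [-0.36  0.23  1.74 -0.02  1.22  1.29]
back [-0.88 -0.    2.57  1.63  0.53 -0.7 ]
```

```bash
python3 - <<'E'
from arc import *
from workcell import bot,hand,get_obs,vision
import cv2
bot.reach(*pose(0,10,.12))
print(get_obs()["time_s"],get_obs()["wrist_force"])
p,q=pose(0,10);bot.servo_line(p,q,.12)
o=get_obs();print(o["time_s"],o["wrist_force"],o["position"]-p)
hand.move_gripper(.028,70)
o=get_obs();print(o["time_s"],o["wrist_force"],o["ft_torque"],o["gripper_width"],o["grip_force"],angle(o["position"],o["orientation"]),o["position"]-p)
f=np.hstack([vision.read_camera(n)["frame"][200:360,l:l+300] for n,l in(("side",180),("top",220))])
cv2.imwrite("pics/grasp.png",cv2.resize(f[:,:,::-1],(800,213)))
E
```

```text
1.8833 [-0.42848437  0.02225931  0.15994088]
3.0333 [-0.96716754  0.40014835 -0.18103411] [ 0.00029385 -0.00023119  0.00052147]
3.6 [-2.16376557  3.21178573  6.52299833] [0.63117962 0.17596072 0.07057052] 0.02932090916348661 39.77776765823364 (np.float64(0.11290061228064148), np.float64(0.2149527368042641)) [6.87200332e-05 2.64809324e-04 4.23653525e-04]
```

View pics/grasp.png

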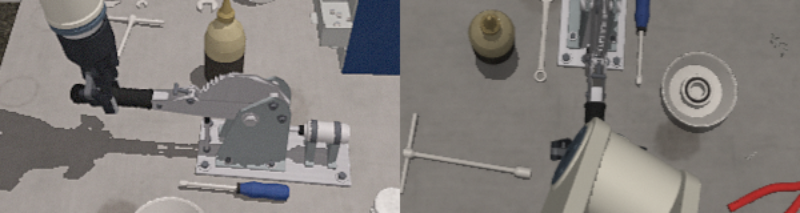

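The side half shows the fingers closed around the middle of the grip. The top half shows the gripper over it and the neighbouring things untouched. Next I'll start lifting in small steps and log the pull.

```bash
cat >lift.py <<'E'
import sys,json
from arc import *
from workcell import bot,hand,get_obs
def step(th,log,v=.03):
    p,q=pose(th,10);bot.servo_line(p,q,v);o=get_obs()
    t=np.radians(th);tan=np.sin(t)*ex+np.cos(t)*ez;rad=-np.cos(t)*ex+np.sin(t)*ez
    w=o["wrist_force"];a=angle(o["position"],o["orientation"])
    r=[th,a[0],-w@tan,-w@rad,w@ey,a[1]*1e3,o["grip_force"],o["time_s"]];log.append(r)
    print(*("%.2f"%x for x in r));return r
E
python3 - <<'E'
from lift import *
hand.move_gripper(.015,90);log=[]
for th in np.arange(.5,6.1,.5):step(th,log)
E
```

```text
0.50 0.46 5.04 3.25 3.85 214.99 89.85 4.17
1.00 0.93 5.13 3.16 3.73 215.03 89.84 4.42
1.50 1.44 7.03 4.16 3.53 215.00 89.73 4.67
2.00 1.93 5.81 4.32 4.03 215.04 89.83 4.92
2.50 2.43 6.08 3.88 3.59 215.01 89.76 5.17
3.00 2.93 6.05 4.49 3.89 215.00 89.79 5.42
3.50 3.42 7.75 5.07 3.80 215.03 89.82 5.67
4.00 3.90 8.46 4.59 3.36 215.02 89.98 5.92
4.50 4.39 8.48 4.59 3.33 215.04 89.98 6.17
5.00 4.90 8.03 5.35 2.95 215.02 89.97 6.42
5.50 5.38 9.89 4.91 3.57 215.02 89.83 6.67
6.00 5.83 11.39 6.08 3.67 215.03 89.63 6.92
```

```bash
python3 - <<'E'
from lift import *
log=[]
for th in np.arange(6.4,20.5,.4):step(th,log)
E
```

```text
6.40 6.20 13.49 6.72 2.75 215.06 89.66 7.17
6.80 6.59 14.13 6.40 3.15 215.06 89.78 7.42
7.20 6.99 12.55 6.41 2.99 215.04 89.78 7.67
7.60 7.37 13.87 6.79 2.73 215.04 89.78 7.92
8.00 7.78 13.22 7.26 3.54 215.04 89.82 8.17
8.40 8.17 14.09 7.60 3.13 215.06 89.82 8.42
8.80 8.54 13.90 7.42 2.64 215.05 89.86 8.67
9.20 8.95 14.59 7.76 2.41 215.08 90.04 8.92
9.60 9.39 13.03 6.30 3.38 215.02 90.22 9.17
10.00 9.83 11.77 6.06 3.69 215.05 90.36 9.42
10.40 10.36 6.99 4.40 3.89 215.04 91.28 9.67
10.80 10.71 8.95 5.82 2.95 215.05 90.83 9.92
11.20 11.10 8.50 5.69 2.65 215.05 90.68 10.17
11.60 11.50 9.26 5.23 3.19 215.06 90.64 10.42
12.00 11.87 9.50 6.12 4.01 215.06 90.56 10.67
12.40 12.23 11.51 7.55 4.16 215.07 90.39 10.92
12.80 12.58 12.78 7.29 2.84 215.08 90.20 11.17
13.20 12.96 14.27 8.25 3.40 215.08 90.07 11.42
13.60 13.37 13.79 7.21 3.07 215.08 90.04 11.67
14.00 13.78 13.48 8.14 3.04 215.06 90.03 11.92
14.40 14.19 13.45 7.93 3.05 215.08 89.99 12.17
14.80 14.59 13.89 7.51 2.99 215.08 89.90 12.42
15.20 15.01 13.60 7.39 3.23 215.07 89.92 12.67
15.60 15.42 13.95 8.10 3.18 215.08 89.95 12.92
16.00 15.85 12.21 6.97 3.66 215.09 90.08 13.17
16.40 16.29 11.75 6.90 3.66 215.10 90.27 13.42
16.80 16.83 5.97 3.98 5.22 215.09 91.26 13.67
17.20 17.16 9.36 5.56 4.27 215.10 90.91 13.92
17.60 17.54 9.47 4.97 4.55 215.10 90.75 14.17
18.00 17.94 9.36 5.03 5.71 215.11 90.69 14.42
18.40 18.33 9.35 5.92 4.25 215.08 90.63 14.67
18.80 18.69 10.96 6.84 5.13 215.10 90.49 14.92
19.20 19.04 13.64 7.56 3.80 215.09 90.30 15.17
19.60 19.43 13.78 7.70 3.80 215.11 90.14 15.42
20.00 19.83 15.21 8.19 6.01 215.11 90.05 15.67
20.40 20.25 14.28 8.18 4.66 215.13 90.02 15.92
```

Two clear clicks so far, at about 10.1° and 16.6°, so I expect 23.1°, 29.6° and 36.1° for the rest.

```bash
python3 - <<'E'
from lift import *
log=[]
for th in np.arange(20.8,35.0,.4):step(th,log)
E
```

```text
20.80 20.65 14.71 7.89 4.38 215.11 89.96 16.17
21.20 21.04 14.69 8.76 4.86 215.14 89.95 16.42
21.60 21.46 15.56 7.46 3.95 215.13 89.90 16.67
22.00 21.87 14.30 8.34 4.26 215.14 89.93 16.92
22.40 22.29 13.66 7.47 3.19 215.14 90.06 17.17
22.80 22.77 10.92 5.60 5.61 215.12 90.31 17.42
23.20 23.35 6.49 4.00 4.93 215.13 91.18 17.67
23.60 23.64 10.19 5.23 5.49 215.13 90.85 17.92
24.00 24.02 10.55 5.96 5.81 215.13 90.71 18.17
24.40 24.42 9.68 6.50 5.68 215.12 90.66 18.42
24.80 24.79 9.36 6.84 5.36 215.15 90.62 18.67
25.20 25.14 12.17 6.46 4.66 215.14 90.50 18.92
25.60 25.50 13.30 6.66 5.65 215.14 90.33 19.17
26.00 25.91 14.90 6.81 5.28 215.19 90.19 19.42
26.40 26.34 14.56 7.16 5.68 215.15 90.09 19.67
26.80 26.78 15.19 7.76 4.70 215.16 90.04 19.92
27.20 27.17 14.89 7.94 5.54 215.16 89.96 20.17
27.60 27.59 15.42 6.81 4.66 215.16 89.92 20.42
28.00 27.99 15.25 7.07 4.90 215.18 89.94 20.67
28.40 28.40 15.29 6.53 5.16 215.17 89.95 20.92
28.80 28.82 14.41 6.65 4.89 215.19 90.08 21.17
29.20 29.29 11.98 6.82 5.84 215.16 90.31 21.42
29.60 29.91 7.42 4.22 6.46 215.19 91.04 21.67
30.00 30.19 10.50 5.56 6.14 215.18 90.75 21.92
30.40 30.58 10.92 5.59 5.42 215.19 90.68 22.17
30.80 30.98 10.48 4.76 4.94 215.18 90.63 22.42
31.20 31.35 10.52 6.32 5.54 215.20 90.58 22.67
31.60 31.69 12.18 5.94 5.25 215.19 90.45 22.92
32.00 32.02 14.53 7.15 5.32 215.21 90.31 23.17
32.40 32.38 14.55 7.14 4.73 215.21 90.19 23.42
32.80 32.76 14.61 7.04 4.84 215.21 90.13 23.67
33.20 33.15 14.71 7.27 5.44 215.23 90.07 23.92
33.60 33.54 14.28 6.97 4.99 215.22 90.02 24.17
34.00 33.96 14.30 6.43 5.59 215.22 90.02 24.42
34.40 34.34 14.82 7.82 5.04 215.23 89.99 24.67
34.80 34.74 15.27 7.42 4.61 215.22 89.99 24.92
```

```bash
python3 - <<'E'
from lift import *
log=[];th=34.8
while th<37.0:
    th+=.3;r=step(th,log)
    if r[2]<10 and r[1]>35.5:break
for k in range(3): th+=.4;step(th,log)
for k in range(3):
    bot.dwell(.5);o=get_obs();print(o["wrist_force"],angle(o["position"],o["orientation"]),o["grip_force"],np.abs(o["joint_vel"]).max())
E
```

```text
35.10 35.04 14.00 6.88 5.31 215.26 90.00 25.17
35.40 35.37 14.75 6.75 5.36 215.25 90.07 25.42
35.70 35.70 13.99 6.80 5.28 215.24 90.18 25.67
36.00 36.03 12.42 5.87 5.59 215.26 90.21 25.92
36.30 36.54 7.68 4.63 5.63 215.25 90.89 26.17
36.70 36.85 10.39 4.97 5.61 215.25 90.66 26.42
37.10 37.25 10.08 5.65 5.29 215.26 90.62 26.67
37.50 37.64 10.67 6.05 6.18 215.27 90.60 26.92
[ -0.907241     7.08874409 -11.69465849] (np.float64(37.63255932881482), np.float64(0.21529633873895718)) 90.59772491455078 0.0006521042502520804
[ -1.34151399   6.40066919 -12.1844388 ] (np.float64(37.63186402921561), np.float64(0.2152481027512044)) 90.59650540351868 0.0014093102880240395
[ -1.91769464   6.391882   -11.71893518] (np.float64(37.63373463427485), np.float64(0.2152679750240572)) 90.59605836868286 0.0014707274017238124
```

```bash
python3 - <<'E'
from workcell import hand_in,vision
import cv2
cv2.imwrite("pics/end.png",vision.read_camera("side")["frame"][:,:,::-1])
print(hand_in())
E
```

```text
the job is handed in; nothing more can be done
None
```

The job is handed in, with no verdict returned: I counted five clicks on the wrist force (about 10.1°, 16.6°, 23°, 29.5° and 36.2° of lever travel) and am holding the lever by its grip about 1.3° past the fifth, with a steady pull of roughly 11 N; I took no closing look at the pawl or the things around it.

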